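# Lock the vial tray into its display dock

### The arm

A 6-joint arm with a two-finger parallel gripper is mounted at the origin on the work surface. World frame = base frame: x ahead of the robot, y to its left, z up, the work surface at z = 0. Lengths are in m, angles in rad, forces in N, time in s.
With the tool pointing down it reaches from about 0.3 to 0.875 m from the base axis. Payload 6.4 kg.
Tool frame: the origin (TCP) lies on the centre line of the jaws, within the pads' length; the fingertips stand 17 mm ahead of it and the grasp point (between the pads) lies 2 mm behind it; z points along the fingers, x is the direction in which the jaws open and shut, and the axes are right-handed (so a half turn about z gives the same grasp; the last joint's range is limited). The gripper opens to 85 mm and grips with 20 to 120 N. Pads are 22 mm wide; open, the fingers measure 114 mm over their backs; the gripper's body (76 mm by 85 mm) begins 54 mm behind the grasp point. The pads swing forward as they close: fully open they stand 13 mm farther back than shut.
Start: joints at [0.963, 0.181, 1.607, -0, 1.354, -0.206], TCP at [0.225, 0.529, 0.248] pointing down, gripper open.
Joint ranges: [-2.99, 2.99], [-0.89, 2.07], [0.3, 2.58], [-1.14, 4.28], [0, 2.63], [-3.12, 3.12]. Speed limits (rad/s): [2.57, 2.57, 3.01, 3.14, 3.14, 3.14].

### API

Orientations are given as a unit quaternion [w, x, y, z].
In Python, from bench import ctrl gives the robot as it stands.
- The arm moves only by the tool servo_tool, never from a script. Its argument "increments" is text: rows parted by semicolons, each of 5 numbers parted by spaces: the shift along the tool's x, y, z in cm, then the turn about the tool's z in rad, then the opening, from 0 (shut) to 1 (fully open). In form: dx dy dz yaw gripper; .... A call has 1 to 10 rows; each row shifts and turns the commanded pose from where the row before left it, along the tool's axes as they then stand; what a row does not reach is not made up. A row lasts 1/8 s, in which the tool goes at most 62.5 mm and 10.7 degrees, less where a joint would pass 70% of its speed; a pose out of reach is approached as far as the arm can. A call is refused whole if a number of a shift passes 6.25 or a number of a turn 0.188, either way. A call with a gripper value outside its range is refused whole. The fingers move at their own pace and stop on an object; the grip force is fixed at half the most. Time passes only in rows, so rows that do not move let the fingers close. It gives the time, the measured TCP pose, the force and the opening at its end, in the units of the state.
- ctrl.get_obs(): the state, without advancing time (a new reading comes with each control period).
- ctrl.camera(name): name is "scene" or "top" or "wrist"; returns (picture, depth): 480x640x3 uint8, red, green, blue; 480x640 float32, m along the optical axis (not along the pixel's ray), 0 where there is no reading.
- ctrl.camera_params(name): a dict with "mtx" (3x3 intrinsics, pixels), "position" and "attitude" of the camera in the world; the wrist camera has in their place "tool_from_camera" (4x4, takes a point from camera to tool coordinates, whose origin is the TCP and whose axes are the tool frame's). Camera axes: x right, y down, z forward; pixel columns grow to the right and rows downward; lengths in m; the calibration is good to about 2 mm. A picture is of the moment at which its call begins: read the wrist's pose just before it. camera_params takes no time and is no camera call.
- ctrl.hand_in(): hands the job in, once; it reports no verdict.
The state is a dict: "time_s": time; "q": joint angles; "dq": joint speeds; "joint_efforts": joint torques, N m; "eef_pos": TCP position; "eef_rot": TCP orientation; "wrist_force": force on the tool from outside, world axes, zero at the start; "torque": the same for the moment, N m; "opening": opening from 0.0 (shut) to 1.0 (fully open).
Only numpy, scipy, OpenCV 4.12 (cv2) and the standard library are available. Lean on these libraries where they do the work, as an engineer would, in place of code of your own. Each camera call takes 0.05 s, during which the arm holds its last target.

### The job

Lock the tester tray on the beauty counter: with the bolt still drawn back, gently push the tray of vials straight into its dock until it comes to rest firmly against the back stop, then push the steel bolt across through the keeper on the tray's front until it reaches its end stop. Use a light hand throughout, feeling for the stops: neither tray nor bolt should be pushed harder than about 15 N. Leave the bottles, jars, pot and cup around it where they stand.

Things in the scene. Friction and masses are not known exactly. Their poses are not given: they have to be found in the camera images.
- dock: Fixed low display dock. Origin on the counter, where the middle of the tray stands when home; +x into the dock (away from its open front), +y left. Base plate 12 mm thick, x -150 to 100, y -200 to 95 mm; the tray slides along x between aluminium rails (inner faces y +-77 mm, 40 mm high). A rubber back stop ends its travel; it is adjustable: the tray's home lies up to 3.3 mm either way along x.
- tray: Loose silver tray, 150 x 150 mm, walls 40 mm high, 0.45 to 0.7 kg, with 15 fixed vials (tops 91 mm above its underside, all 65 mm or more behind its front face). Origin: centre of its underside, on the base plate 12 mm above the counter; axes as the dock's. Starts pulled out by 35 to 65 mm (to dock -x) and slides with 1 to 4 N of friction.
- tray_front (a point): Middle of the tray's front face (towards dock -x), 20 mm above the tray's underside, half-way up the wall; the place to push the tray in; axes as the tray's. The wall is bare from 45 mm right to 75 mm left of it.
- keeper (a point): Centre of the steel keeper (a staple) on the tray's front wall near its right end, 58 mm right of the middle: 18 mm long along y, opening 19 mm in x by 16 mm in z, sticking 23 mm out of the front face; the bolt enters it along +y; axes as the tray's.
- bolt (a joint): Slide of the steel barrel bolt, m: 0 = fully drawn back (clear of the tray; starts at 0 to 0.005), 0.040 = fully shot, at its hard end stop; grows along dock +y. Friction about 2.5 N, more while the tapered tip draws the tray into line. Rod 10 mm thick, axis at dock x -84.5 mm, 32 mm above the counter, in two guide blocks, tops 45 mm above the counter, at dock y -186 to -168 and -102 to -79 mm.
- bolt_knob (a point): Centre of the bolt's upright round steel knob, 16 mm across, from 48 to 80 mm above the counter (centre 64 mm); dock x -84.5, y -150 mm when drawn back, -110 mm when shot; axes as the dock's. Can be pushed from either side above the guide blocks.
- bolt_tip (a point): End of the bolt's rod, which tapers over its last 8 mm from 10 to 5 mm thick; at dock y -84 mm when drawn back, -44 mm when shot, about 5 mm out of the far end of the keeper.
- pot: small white tester pot with a metal lid, 42 mm across, 38 mm tall, standing on the dock's base plate behind the knob's side; leave it standing. Origin: centre of its underside.
- serum: slim amber serum bottle, 34 mm across, 85 mm tall, on the counter left of the dock; leave it standing. Origin: centre of its underside.
- jar: glass cream jar, 64 mm across, 55 mm tall; bystander. Origin: centre of its underside.
- lotion: green bottle, 56 mm across, 140 mm tall; bystander. Origin: centre of its underside.
- tonic: clear bottle, 60 mm across, 150 mm tall; bystander. Origin: centre of its underside.
- cup: white cup, 72 mm across, 80 mm tall; bystander. Origin: centre of its underside.
Not all that is in view belongs to the job. What is shaped like the tray but yellow is not meant.

How it is judged:
On the way, in this order (a step that is already met when the one before it is completed fails the run):
1. the tray is touching the back stop (over 0.1 N), within 5 mm of its nominal home, while the bolt is still drawn back (below 12 mm) (contact force between tray and stop above 0.1 N and x of tray in the frame of dock between -0.005 and 0.005 m and value of joint bolt below 0.012 m), for 0.02 s.
2. the bolt is shot to within 1.5 mm of its end stop (value of joint bolt above 0.0385 m), for 0.2 s.
At the end, for the whole second after the job is handed in: The bolt is within 1.5 mm of its end stop with its tip at least 10 mm past the keeper's centre along dock y, so right through it, and within 6 mm of the keeper's centre line; the tray stands level (0.05 rad) within 5 mm of its nominal home along the dock, and tray and bolt are at rest (value of joint bolt above 0.0385 m and x of tray in the frame of dock between -0.005 and 0.005 m and y of bolt_tip in the frame of keeper above 0.01 m and x of bolt_tip in the frame of keeper between -0.006 and 0.006 m and angle between tray's own z axis and vertical below 0.05 rad and linear speed of tray below 0.01 m/s and velocity of joint bolt below 0.005 m/s); the robot touches nothing.
It fails at once if the tray is pushed with more than 22 N (contact force between any of the fingers, the arm and tray above 22 N).
It fails at once if the bolt is pushed with more than 22 N (contact force between any of the fingers, the arm and bolt above 22 N).
It fails at once if the bolt is rammed against the tray or keeper with more than 20 N (contact force between bolt and tray above 20 N).
It fails at once if the tray is tipped by more than 0.15 rad (angle between tray's own z axis and vertical above 0.15 rad).
It fails at once if a bottle, jar, pot or cup is moved by more than 15 mm (distance of any of pot, serum, jar, lotion, tonic, cup from where it was at the start of the episode above 0.015 m).
It also fails if it takes over 48 s, if anything falls off the work surface, if the arm or the gripper's body presses on something with over 40 N, if the wrist force passes 120 N, or if a joint passes its speed limit or range.

## Working session

There is one attempt and no reset: what is moved stays moved. The work goes in short steps, Python scripts to look and compute and a tool call to move; the robot and the scene stay as the last step left them, time stands still between calls to the robot, and variables do not carry over. Pictures are saved under pics/ and viewed, and the job is handed in when it is done.

Besides the shell and the picture viewer there is one more tool, called after "Emit:" as name(argument=value, ...) on one line, values as JSON. servo_tool: Moves the arm, as the interface text tells. Its arguments: {"type":"object","properties":{"increments":{"type":"string"}},"required":["increments"]}

```bash
mkdir -p pics; ls
python3 - <<'E'
from bench import ctrl
import cv2,numpy as np
o=ctrl.get_obs(); print(o)
for n in ["scene","top"]:
    im,d=ctrl.camera(n); cv2.imwrite(f"pics/{n}0.png",im[:,:,::-1]); np.savez(f"{n}0.npz",im=im,d=d)
    print(n,ctrl.camera_params(n))
print(ctrl.camera_params("wrist"))
E
```

```text
pics
{'time_s': 0.0, 'q': array([ 9.62724541e-01,  1.81551304e-01,  1.60801284e+00, -1.67810653e-05,
        1.35379409e+00, -2.06305183e-01]), 'dq': array([ 0.00070256, -0.00108933,  0.00101511, -0.00217785,  0.00131861,
       -0.00169178]), 'joint_efforts': array([-1.39409582e-03, -4.44892538e+01, -3.51322281e+01, -4.50273492e-04,
        9.50037036e-03, -2.13994804e-05]), 'eef_pos': array([0.22453529, 0.5287766 , 0.24737602]), 'eef_rot': array([ 3.33589634e-04,  8.33978555e-01,  5.51796150e-01, -8.17375302e-04]), 'wrist_force': array([-0.28085043,  0.23892431, -0.11671072]), 'torque': array([ 0.00886871, -0.02271886, -0.05738962]), 'opening': 1.000044682428938}
scene {'mtx': array([[614.77393626,   0.        , 312.44424968],
       [  0.        , 614.77393626, 234.15094668],
       [  0.        ,   0.        ,   1.        ]]), 'position': array([ 1.26561885, -0.69652024,  0.99152226]), 'attitude': array([-0.37775067,  0.8322689 ,  0.37282403, -0.16010985])}
top {'mtx': array([[583.5463647 ,   0.        , 316.58596732],
       [  0.        , 583.5463647 , 246.8339866 ],
       [  0.        ,   0.        ,   1.        ]]), 'position': array([ 0.31294998, -0.00594464,  1.41371679]), 'attitude': array([ 0.05531395, -0.7012194 ,  0.70935524, -0.04524219])}
{'mtx': array([[403.69121307,   0.        , 323.68240553],
       [  0.        , 403.69121307, 248.42576675],
       [  0.        ,   0.        ,   1.        ]]), 'tool_from_camera': array([[ 9.99999771e-01,  5.22741887e-04, -4.29684491e-04,
         2.63197994e-04],
       [-3.72130359e-04,  9.55187959e-01,  2.95999704e-01,
        -7.49979179e-02],
       [ 5.65160896e-04, -2.95999477e-01,  9.55187935e-01,
        -1.26425405e-01],
       [ 0.00000000e+00,  0.00000000e+00,  0.00000000e+00,
         1.00000000e+00]])}
```

View pics/scene0.png

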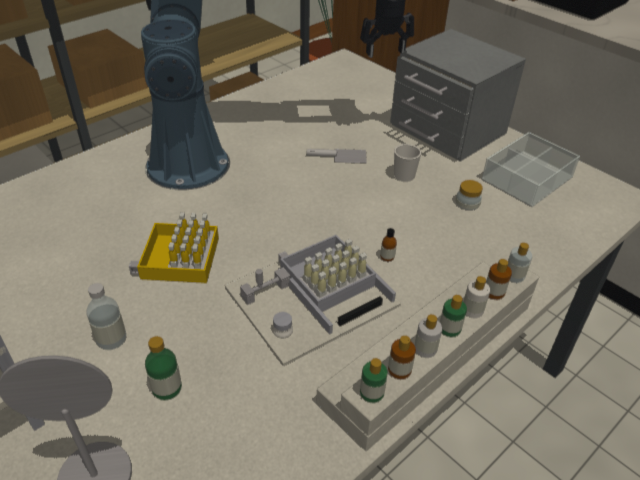

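View pics/top0.png

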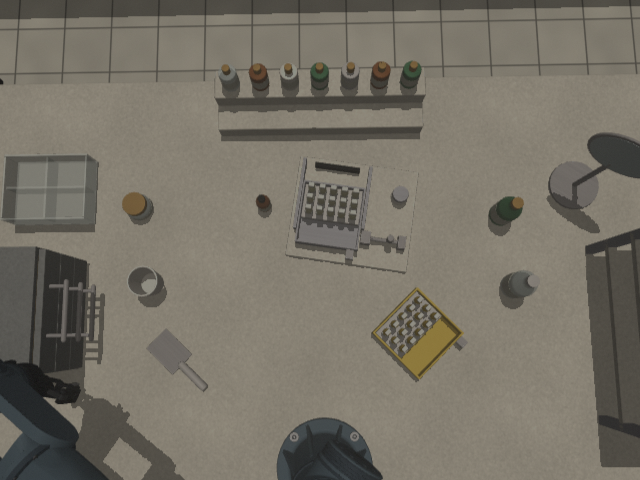

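```bash
cat > h.py <<'E'
import numpy as np,cv2
from bench import ctrl
from scipy.spatial.transform import Rotation as R
def quat(q): return R.from_quat([q[1],q[2],q[3],q[0]])
def pose(name,obs=None):
    p=ctrl.camera_params(name); K=p['mtx']
    if name=='wrist':
        T=p['tool_from_camera']; Rt=quat(obs['eef_rot']).as_matrix()
        return K,Rt@T[:3,:3],Rt@T[:3,3]+obs['eef_pos']
    return K,quat(p['attitude']).as_matrix(),np.array(p['position'])
def ray(name,uv,z,obs=None):
    K,Rm,t=pose(name,obs); uv=np.atleast_2d(uv).astype(float)
    d=np.c_[(uv[:,0]-K[0,2])/K[0,0],(uv[:,1]-K[1,2])/K[1,1],np.ones(len(uv))]@Rm.T
    return t+d*((z-t[2])/d[:,2])[:,None]
def cloud(name,d,obs=None):
    K,Rm,t=pose(name,obs); v,u=np.mgrid[:480,:640]
    c=np.stack([(u-K[0,2])/K[0,0]*d,(v-K[1,2])/K[1,1]*d,d],-1)
    return c@Rm.T+t
def proj(name,P,obs=None):
    K,Rm,t=pose(name,obs); c=(np.atleast_2d(P)-t)@Rm; return (c/c[:,2:])@K.T
E
python3 - <<'E'
from h import *
z=np.load('top0.npz'); im=z['im'];d=z['d']
c=im[140:290,270:440]; cv2.imwrite('pics/topc.png',cv2.resize(c[:,:,::-1],None,fx=4.6,fy=4,interpolation=cv2.INTER_CUBIC) if 0 else cv2.resize(c[:,:,::-1],None,fx=4,fy=4,interpolation=cv2.INTER_CUBIC))
P=cloud('top',d)
print(ray('top',[[305,157],[419,172],[407,272],[287,254]],0.012))
h=P[140:290,270:440,2]; print(np.percentile(h,[5,50,95]))
hh=np.clip(h/0.11*255,0,255).astype(np.uint8); cv2.imwrite('pics/toph.png',cv2.resize(cv2.applyColorMap(hh,cv2.COLORMAP_JET),None,fx=4,fy=4,interpolation=cv2.INTER_NEAREST))
z=np.load('scene0.npz'); im=z['im']
cv2.imwrite('pics/scenec.png',cv2.resize(im[210:370,215:415,::-1],None,fx=3.7,fy=3.7,interpolation=cv2.INTER_CUBIC))
E
```

```text
[[ 0.73956356  0.03942023  0.012     ]
 [ 0.69713448 -0.2414518   0.012     ]
 [ 0.45002228 -0.20391704  0.012     ]
 [ 0.49729488  0.0849324   0.012     ]]
[-0.00363164  0.00527777  0.05351237]
```

View pics/topc.png

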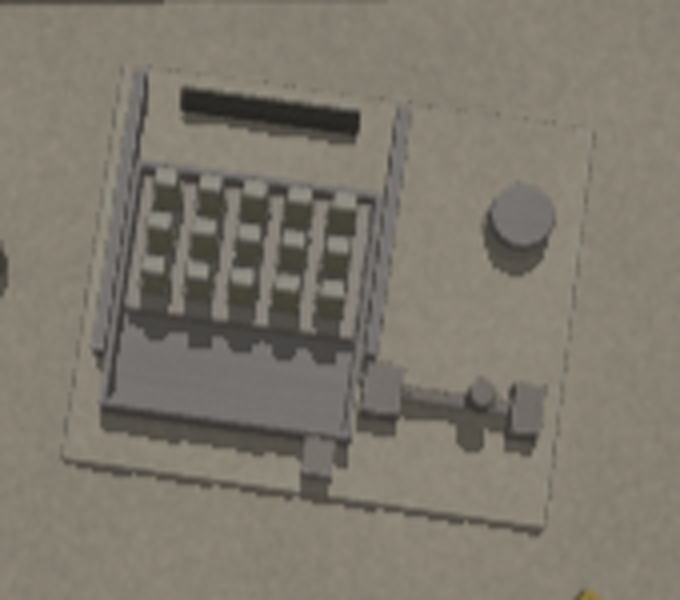

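View pics/toph.png

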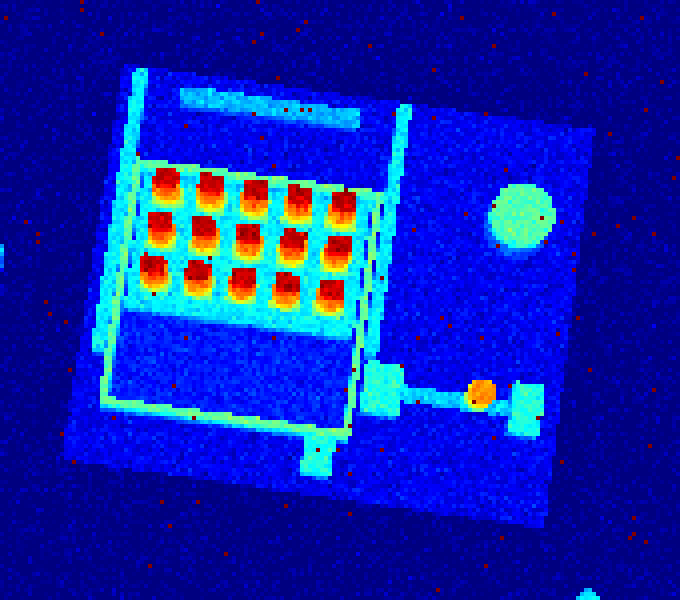

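View pics/scenec.png

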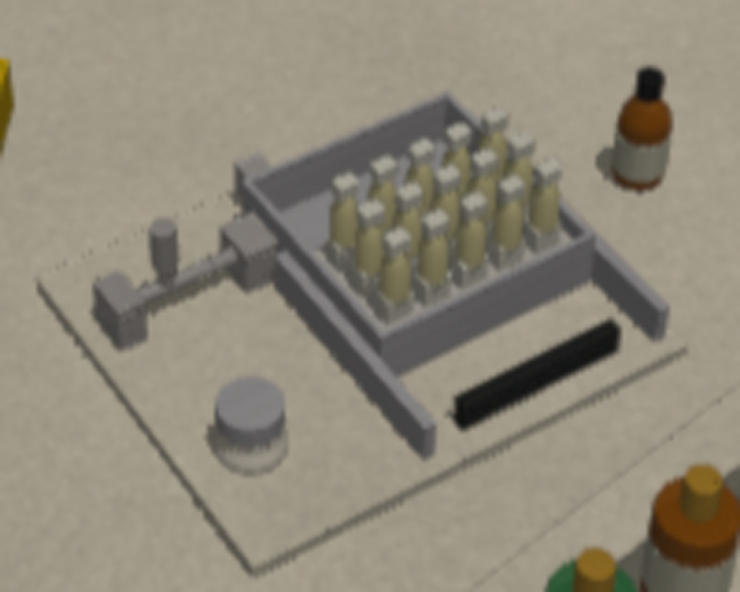

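```bash
cat > fit.py <<'E'
from h import *
def g(x,y): return np.c_[(np.array(x)+.5)/4-.5+270,(np.array(y)+.5)/4-.5+140]
C=ray('top',g([123,595,545,65],[66,130,522,457]),.012)[:,:2]
D=np.array([[.1,.095],[.1,-.2],[-.15,-.2],[-.15,.095]])
def rigid(D,C):
    a=D-D.mean(0);b=C-C.mean(0)
    th=np.arctan2((a[:,0]*b[:,1]-a[:,1]*b[:,0]).sum(),(a*b).sum())
    Rm=np.array([[np.cos(th),-np.sin(th)],[np.sin(th),np.cos(th)]])
    return th,C.mean(0)-Rm@D.mean(0),Rm
th,t,Rm=rigid(D,C)
if __name__=='__main__':
    print('th',th,'t',t,'resid mm',((D@Rm.T+t-C)*1000).round(1).tolist())
    def q(x,y,z,n): print(n,((ray('top',g([x],[y]),z)[0,:2]-t)@Rm*1000).round(1))
    q(481,389,.08,'knob top'); q(382,386,.045,'guideL c(nom y -90.5 x-84.5)'); q(526,406,.045,'guideR (-177)')
    q(105,404,.052,'tray FL'); q(350,437,.052,'tray FR'); q(138,162,.052,'tray BL'); q(382,195,.052,'tray BR'); q(318,456,.04,'keeper')
    q(522,212,.05,'pot'); q(270,115,.04,'stop mid')
    P=cloud('top',np.load('top0.npz')['d'])
    for n,(u,v) in dict(knob=(390,237),pot=(400,193)).items(): print(n,P[v,u],((P[v,u,:2]-t)@Rm*1000).round(1))
E
python3 fit.py
```

```text
th -0.15202783732935776 t [ 0.63042248 -0.02756977] resid mm [[1.7, 0.3], [2.1, -0.5], [-2.7, -1.2], [-1.1, 1.4]]
knob top [ -84.2 -144.3]
guideL c(nom y -90.5 x-84.5) [-84.5 -89.1]
guideR (-177) [ -84.6 -175. ]
tray FL [-119.    71.6]
tray FR [-118.4  -74.1]
tray BL [28.9 73.5]
tray BR [ 28.9 -73.9]
keeper [-130.6  -57.3]
pot [  30.6 -158. ]
stop mid [71.9 -0.7]
knob [ 0.52522847 -0.15792107  0.07855787] [ -84.2 -144.8]
pot [ 0.63412497 -0.18705945  0.05710563] [  27.8 -157.1]
```

```bash
cat >> h.py <<'E'
def totool(target,obs=None):
    obs=obs or ctrl.get_obs(); return quat(obs['eef_rot']).as_matrix().T@(np.array(target)-obs['eef_pos'])*100
E
python3 - <<'E'
from h import *; from fit import th,t,Rm
o=ctrl.get_obs(); M=quat(o['eef_rot']).as_matrix(); print(M.round(3))
P=cloud('top',np.load('top0.npz')['d']); q=P.reshape(-1,3); s=(q[:,2]>.1)&(q[:,2]<.6)
for y in np.arange(-.4,.7,.1):
    for x in np.arange(0,.8,.1):
        k=s&(abs(q[:,0]-x)<.05)&(abs(q[:,1]-y)<.05)
        if k.sum()>30: print(round(x,1),round(y,1),q[k,2].max().round(2),end=' | ')
print()
tgt=np.r_[t+Rm@[-.160,0],.15]; print(tgt,totool(tgt), 'turn',th-np.arctan2(M[1,1],M[0,1]))
E
```

```text
[[ 0.391  0.92  -0.001]
 [ 0.92  -0.391 -0.001]
 [-0.002 -0.    -1.   ]]
0.4 -0.4 0.15 | 0.6 -0.4 0.15 | 0.1 -0.1 0.38 | 0.6 -0.1 0.11 | 0.0 -0.0 0.32 | 0.1 -0.0 0.38 | 0.6 -0.0 0.11 | 0.0 0.1 0.28 | 0.2 0.3 0.6 | 0.2 0.4 0.6 | 0.2 0.5 0.58 | 0.3 0.5 0.57 | 0.4 0.5 0.21 | 0.2 0.6 0.23 | 0.3 0.6 0.33 | 0.4 0.6 0.25 | 0.5 0.6 0.25 | 
[ 0.47226792 -0.00333891  0.15      ] [-39.27492652  43.609879     9.79588161] turn 0.249792816817001
```

Emit:
servo_tool(increments="-2 1 0 0 0.5; -4.5 2 0 0 0; -5 2 0 0 0; -5 2 0 0 0; -4.5 2.5 0 0 0; -3.5 4 0 0 0; -3 5 0 0 0; -3 5 0 -0.1 0; -2.5 5 1 0 0; 0 0 0 -0.15 0")

```text
time_s: 1.35
eef_pos: [0.3637, 0.115, 0.2376]
eef_rot: [-0.0, 0.76, 0.65, -0.001]
wrist_force: [-0.2, 0.3, 0.2]
opening: -0.001
```

Run:
```python
from h import *; from fit import th,t,Rm
o=ctrl.get_obs(); M=quat(o['eef_rot']).as_matrix()
print(o['time_s'],o['eef_pos'],o['opening'],o['wrist_force'],'turn(tool z)',-(th-np.arctan2(M[1,1],M[0,1])))
print(totool(np.r_[t+Rm@[-.160,0],.15]))
```

```text
1.35 [0.36372284 0.11501651 0.23761351] -0.0014276320379138568 [-0.17398913  0.34166522  0.17294309] turn(tool z) -0.0023976557467959014
[-10.01845791  12.55394374   8.75731997]
```

Emit:
servo_tool(increments="-3 3 1 0 0; -4 4 1 0 0; -3 3 1 0 0; 0 0 0 0 0; 0 0 0 0 0")

```text
time_s: 1.98
eef_pos: [0.4452, 0.0043, 0.2078]
eef_rot: [-0.001, 0.759, 0.651, -0.0]
wrist_force: [-0.5, -0.2, 0.1]
opening: 0.002
```

```bash
cat > look.py <<'E'
import sys
from h import *; from fit import th,t,Rm
o=ctrl.get_obs(); im,d=ctrl.camera('wrist'); n=sys.argv[1]
cv2.imwrite(f'pics/{n}.png',im[:,:,::-1]); np.savez(f'{n}.npz',im=im,d=d,eef_pos=o['eef_pos'],eef_rot=o['eef_rot'])
print(o['time_s'],o['eef_pos'],o['wrist_force'],'dock',((o['eef_pos'][:2]-t)@Rm*1000).round(1))
print('to pre',totool(np.r_[t+Rm@[-.155,0],.037],o))
E
python3 look.py w1
```

```text
1.975 [0.44523002 0.00426411 0.20784599] [-0.47454276 -0.15156737  0.10443645] dock [-187.9    3.4]
to pre [-0.34858694  3.31489874 17.07921954]
```

View pics/w1.png

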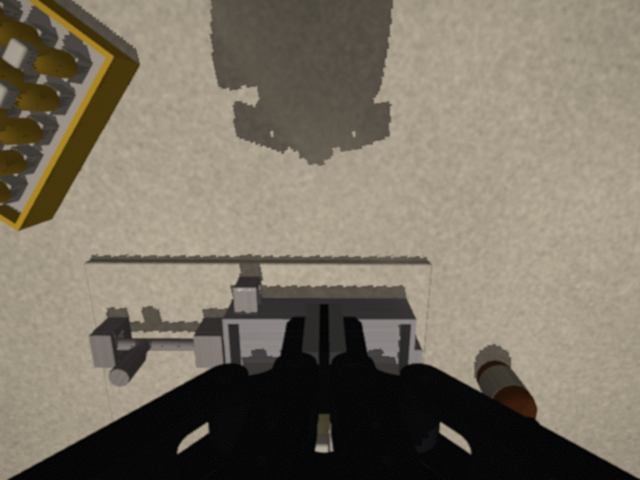

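Run:
```python
from h import *; from fit import th,t,Rm
z=np.load('w1.npz'); o=dict(eef_pos=z['eef_pos'],eef_rot=z['eef_rot'])
for n,uv,h in [('plateR(-150,-200)',(87,259),.012),('plateL(-150,95)',(430,260),.012),('trayFR',(222,319),.052),('trayFL',(414,317),.052),('guideR front mid (-177)',(104,334),.045),('guideL front(-90.5)',(208,331),.045),('knobtop',(121,377),.08),('keeper top',(246,291),.04)]:
    print(n,((ray('wrist',[uv],h,o)[0,:2]-t)@Rm*1000).round(1))
P=cloud('wrist',z['d'],o); print(P[377,121],((P[377,121,:2]-t)@Rm*1000).round(1))
```

```text
plateR(-150,-200) [-154.  -195.9]
plateL(-150,95) [-153.1   93.1]
trayFR [-118.5  -75.2]
trayFL [-120.2   73.2]
guideR front mid (-177) [-101.6 -172.8]
guideL front(-90.5) [-104.3  -89.1]
knobtop [ -85.9 -144.7]
keeper top [-136.8  -57.8]
[ 0.52328655 -0.15722573  0.08053047] [ -86.3 -144.4]
```

Emit:
servo_tool(increments="-0.3 2 4 0 0; 0 1 4.5 0 0; 0 0 4.5 0 0; 0 0 3 0 0; 0 0 1 0 0; 0 0 0 0 0")

```text
time_s: 2.78
eef_pos: [0.475, -0.003, 0.0386]
eef_rot: [-0.0, 0.758, 0.652, -0.0]
wrist_force: [-0.2, 0.2, 0.0]
opening: 0.003
```

```bash
python3 look.py w2
```

```text
2.775 [ 0.47501788 -0.00295657  0.03864355] [-0.21864754  0.16686471  0.00594056] dock [-157.3    0.8]
to pre [-0.07976483  0.23388314  0.16431558]
```

View pics/w2.png

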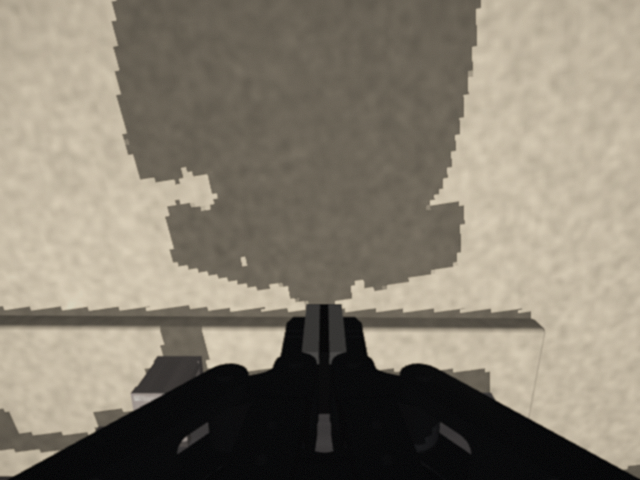

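Emit:
servo_tool(increments="0 0.5 0 0 0; 0 0.5 0 0 0; 0 0.5 0 0 0; 0 0.2 0 0 0; 0 0.2 0 0 0; 0 0.2 0 0 0; 0 0.15 0 0 0; 0 0.15 0 0 0; 0 0.15 0 0 0; 0 0.15 0 0 0")

```text
time_s: 4.08
eef_pos: [0.5016, -0.0076, 0.0382]
eef_rot: [-0.0, 0.759, 0.651, -0.0]
wrist_force: [-2.7, 0.3, 1.3]
opening: 0.001
```

Emit:
servo_tool(increments="0 0.15 0 0 0; 0 0.15 0 0 0; 0 0.2 0 0 0; 0 0.2 0 0 0; 0 0.2 0 0 0; 0 0.2 0 0 0; 0 0.2 0 0 0; 0 0.2 0 0 0; 0 0.2 0 0 0; 0 0.2 0 0 0")

```text
time_s: 5.32
eef_pos: [0.5207, -0.0106, 0.0383]
eef_rot: [0.0, 0.759, 0.651, 0.0]
wrist_force: [-1.0, -0.6, -1.6]
opening: 0.001
```

Emit:
servo_tool(increments="0 0.2 0 0 0; 0 0.2 0 0 0; 0 0.2 0 0 0; 0 0.2 0 0 0; 0 0.15 0 0 0; 0 0.1 0 0 0; 0 0.1 0 0 0; 0 0.1 0 0 0")

```text
time_s: 6.32
eef_pos: [0.533, -0.0125, 0.0383]
eef_rot: [0.0, 0.759, 0.651, 0.0]
wrist_force: [-1.0, 0.1, -0.7]
opening: 0.001
```

```bash
cat > st.py <<'E'
from h import *; from fit import th,t,Rm
o=ctrl.get_obs(); print(o['time_s'],o['eef_pos'],o['wrist_force'],'Fdock',o['wrist_force'][:2]@Rm,'dock',((o['eef_pos'][:2]-t)@Rm*1000).round(1),o['torque'])
E
python3 st.py
```

```text
6.325 [ 0.53299945 -0.01246191  0.03833922] [-0.96092696  0.07582025 -0.6642526 ] Fdock [-0.96132607 -0.07057982] dock [-98.6   0.2] [ 0.01511735  0.22216295 -0.00155074]
```

Emit:
servo_tool(increments="0 0.1 0 0 0; 0 0.1 0 0 0; 0 0.1 0 0 0; 0 0.1 0 0 0; 0 0.1 0 0 0; 0 0.1 0 0 0")

```text
time_s: 7.08
eef_pos: [0.539, -0.0134, 0.0383]
eef_rot: [0.0, 0.759, 0.651, 0.0]
wrist_force: [-2.8, -0.2, -0.9]
opening: 0.002
```

Emit:
servo_tool(increments="0 0.05 0 0 0; 0 0.05 0 0 0; 0 0.05 0 0 0")

```text
time_s: 7.45
eef_pos: [0.5404, -0.0136, 0.0383]
eef_rot: [-0.0, 0.759, 0.651, -0.0]
wrist_force: [-1.8, 0.0, 0.5]
opening: -0.002
```

Emit:
servo_tool(increments="0 0.05 0 0 0; 0 0.05 0 0 0")

```text
time_s: 7.7
eef_pos: [0.5414, -0.0137, 0.0383]
eef_rot: [0.0, 0.759, 0.651, 0.0]
wrist_force: [-1.7, 0.2, 1.2]
opening: -0.001
```

Emit:
servo_tool(increments="0 0.05 0 0 0; 0 0.05 0 0 0")

```text
time_s: 7.95
eef_pos: [0.5424, -0.0139, 0.0383]
eef_rot: [0.0, 0.759, 0.651, 0.0]
wrist_force: [-2.6, -0.7, 1.7]
opening: 0.0
```

Emit:
servo_tool(increments="0 0.05 0 0 0; 0 0.05 0 0 0")

```text
time_s: 8.2
eef_pos: [0.5433, -0.014, 0.0383]
eef_rot: [0.0, 0.759, 0.651, -0.0]
wrist_force: [-1.1, 0.7, 1.3]
opening: -0.002
```

Emit:
servo_tool(increments="0 0.05 0 0 0; 0 0.05 0 0 0")

```text
time_s: 8.45
eef_pos: [0.5439, -0.0141, 0.0382]
eef_rot: [-0.0, 0.759, 0.651, -0.0]
wrist_force: [-5.4, -0.0, 3.9]
opening: -0.003
```

Emit:
servo_tool(increments="0 0.05 0 0 0; 0 0.05 0 0 0")

```text
time_s: 8.7
eef_pos: [0.544, -0.014, 0.0381]
eef_rot: [-0.001, 0.759, 0.652, -0.001]
wrist_force: [-8.1, 0.9, 7.9]
opening: -0.002
```

Emit:
servo_tool(increments="0 0.05 0 0 0; 0 0 0 0 0")

```text
time_s: 8.95
eef_pos: [0.5441, -0.0139, 0.038]
eef_rot: [-0.002, 0.759, 0.652, -0.001]
wrist_force: [-9.0, 0.7, 8.0]
opening: -0.003
```

Emit:
servo_tool(increments="0 -0.1 0 0 0; 0 -0.2 0 0 0; 0 -0.6 0 0 0; 0 -2 0 0 0; 0 -2 -2 0 0; 0 0 -4 0 0; 0 0 -4 0 0; 0 0 0 0 0")

```text
time_s: 9.95
eef_pos: [0.5, -0.0077, 0.1419]
eef_rot: [0.003, 0.759, 0.651, 0.002]
wrist_force: [1.2, 0.5, -1.1]
opening: 0.001
```

```bash
python3 look.py w3
python3 - <<'E'
from h import *; from fit import th,t,Rm
print('to knob pre',totool(np.r_[t+Rm@[-.0845,-.188],.15]))
im,d=ctrl.camera('top'); cv2.imwrite('pics/top3.png',cv2.resize(im[140:290,270:440,::-1],None,fx=4,fy=4,interpolation=cv2.INTER_CUBIC)); np.savez('top3.npz',im=im,d=d)
E
```

```text
9.95 [ 0.50001635 -0.00767083  0.14193467] [ 1.19178892  0.46356048 -1.08682171] dock [-1.319e+02 -1.000e-01]
to pre [ 0.01762654 -2.39430988 10.47419655]
to knob pre [-18.80424443   4.88987203  -0.98122049]
```

View pics/w3.png

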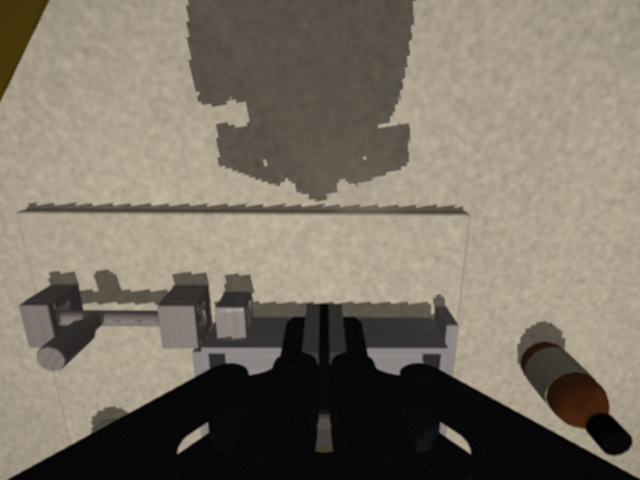

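View pics/top3.png

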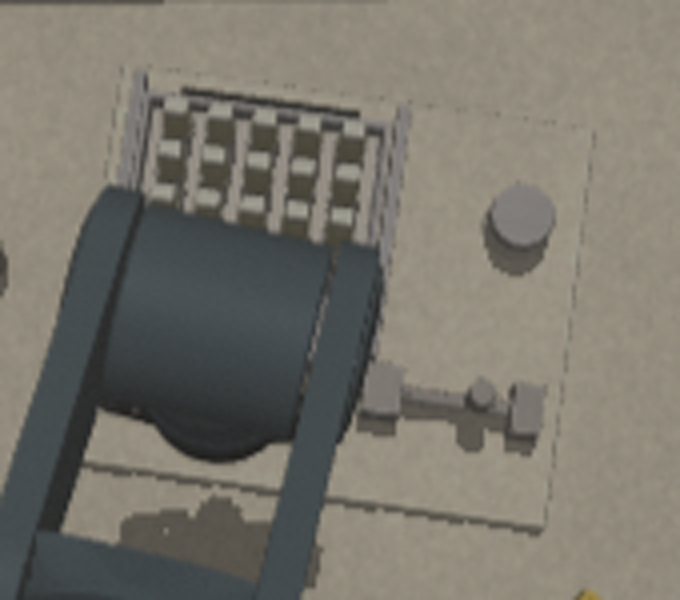

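Emit:
servo_tool(increments="-3 0.4 -0.5 0 0; -5 1 -0.5 0 0; -5 1.5 0 0 0; -4 1.5 0 0 0; -1.8 0.5 0 0 0; 0 0 2 0 0; 0 0 2 0 0; 0 0 1 0 0; 0 0 0 0 0")

```text
time_s: 11.18
eef_pos: [0.5165, -0.1992, 0.097]
eef_rot: [-0.001, 0.759, 0.652, -0.0]
wrist_force: [0.0, -0.5, -0.6]
opening: -0.003
```

```bash
python3 look.py w4
python3 - <<'E'
from h import *; from fit import th,t,Rm
print('to knob pre',totool(np.r_[t+Rm@[-.0845,-.188],.072]))
E
```

```text
11.175 [ 0.51653948 -0.19919942  0.0970472 ] [ 0.03548503 -0.50341457 -0.59147333] dock [ -86.6 -186.9]
to pre [18.68700995 -6.81322955  6.04591246]
to knob pre [-0.07519294  0.13962989  2.59798995]
```

View pics/w4.png

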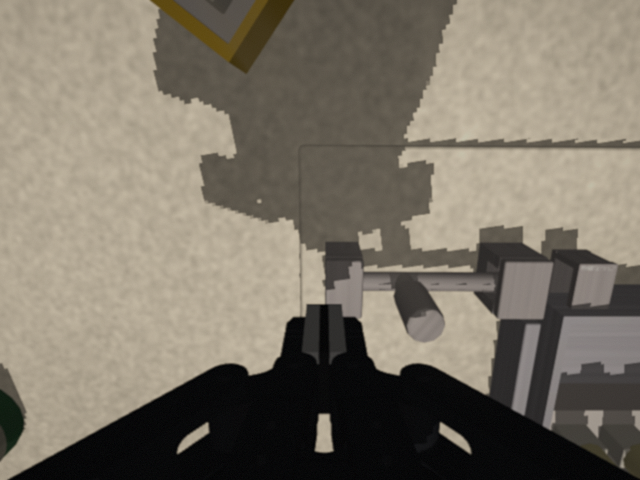

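Run:
```python
from h import *; from fit import th,t,Rm
z=np.load('w4.npz'); o=dict(eef_pos=z['eef_pos'],eef_rot=z['eef_rot'])
p=ray('wrist',[(426,324)],.08,o)[0]; print(p,((p[:2]-t)@Rm*1000).round(1),'tool',totool(p,o))
P=cloud('wrist',z['d'],o)
for u in range(280,372,6): print(u,(totool(P[325,u],o)*10).round(0), (totool(P[350,u],o)*10).round(0))
```

```text
[ 0.52332643 -0.15927337  0.08      ] [ -85.9 -146.4] tool [4.04711396 0.07352973 1.70969378]
280 [-27.  43.  95.] [-27.  60.  95.]
286 [-13.  -7.   2.] [-12.  -6. -14.]
292 [-11.  -6.   3.] [-10.  -7. -14.]
298 [-9. -6.  3.] [ -8.  -6. -13.]
304 [ -7. -10.  -4.] [ -6. -10. -20.]
310 [ -5. -10.  -4.] [ -4. -11. -21.]
316 [ -3. -10.  -4.] [ -2. -10. -21.]
322 [ -1. -10.  -3.] [ -0. -10. -20.]
328 [  1. -11.  -5.] [  1. -10. -20.]
334 [  3. -11.  -6.] [  3. -10. -21.]
340 [  6. -10.  -5.] [  5. -10. -20.]
346 [ 8. -6.  3.] [  7.  -6. -13.]
352 [10. -6.  4.] [  9.  -6. -13.]
358 [12. -6.  3.] [ 11.  -6. -13.]
364 [23. 36. 83.] [ 13.  -7. -14.]
370 [27. 37. 85.] [27. 53. 83.]
```

Emit:
servo_tool(increments="0 0.1 1 0 0; 0 0 1 0 0; 0 0 0.5 0 0; 0 0 0 0 0; 0.3 0 0 0 0; 0.4 0 0 0 0; 0.4 0 0 0 0; 0.2 0 0 0 0; 0.15 0 0 0 0; 0 0 0 0 0")

```text
time_s: 12.48
eef_pos: [0.5205, -0.186, 0.0733]
eef_rot: [-0.0, 0.759, 0.652, -0.0]
wrist_force: [0.2, 0.5, -0.1]
opening: 0.001
```

Emit:
servo_tool(increments="0.15 0 0 0 0; 0.15 0 0 0 0; 0.15 0 0 0 0; 0.1 0 0 0 0")

```text
time_s: 12.98
eef_pos: [0.5214, -0.1809, 0.0733]
eef_rot: [0.0, 0.759, 0.652, -0.0]
wrist_force: [-1.2, -2.8, -0.8]
opening: -0.001
```

Emit:
servo_tool(increments="0.15 0 0 0 0; 0.15 0 0 0 0; 0.15 0 0 0 0; 0.15 0 0 0 0; 0.15 0 0 0 0; 0.1 0 0 0 0")

```text
time_s: 13.72
eef_pos: [0.5227, -0.1721, 0.0733]
eef_rot: [0.0, 0.759, 0.651, 0.0]
wrist_force: [-1.1, -1.9, -1.0]
opening: -0.001
```

Emit:
servo_tool(increments="0.1 0 0 0 0; 0.1 0 0 0 0; 0.1 0 0 0 0; 0.1 0 0 0 0")

```text
time_s: 14.22
eef_pos: [0.5233, -0.1682, 0.0733]
eef_rot: [0.0, 0.759, 0.651, 0.0]
wrist_force: [-1.0, -2.9, -0.6]
opening: 0.002
```

Emit:
servo_tool(increments="0.1 0 0 0 0; 0.1 0 0 0 0; 0.1 0 0 0 0")

```text
time_s: 14.6
eef_pos: [0.5238, -0.1652, 0.0733]
eef_rot: [0.0, 0.759, 0.651, 0.0]
wrist_force: [-0.2, -3.6, -0.8]
opening: -0.0
```

Emit:
servo_tool(increments="0.1 0 0 0 0; 0.1 0 0 0 0; 0.1 0 0 0 0")

```text
time_s: 14.98
eef_pos: [0.5242, -0.1623, 0.0733]
eef_rot: [0.0, 0.759, 0.651, 0.0]
wrist_force: [0.9, -2.5, -0.2]
opening: -0.001
```

```bash
python3 st.py
```

```text
14.975 [ 0.52421607 -0.16228151  0.07330386] [ 0.91377232 -2.50413904 -0.15803848] Fdock [ 1.28246693 -2.336872  ] dock [ -84.6 -149.2] [-0.39808195 -0.04225413 -0.01592401]
```

Emit:
servo_tool(increments="0.1 0 0 0 0; 0.1 0 0 0 0; 0.1 0 0 0 0")

```text
time_s: 15.35
eef_pos: [0.5247, -0.1593, 0.0733]
eef_rot: [0.0, 0.759, 0.651, 0.0]
wrist_force: [0.5, -2.5, -0.5]
opening: 0.001
```

Emit:
servo_tool(increments="0.1 0 0 0 0; 0.1 0 0 0 0; 0.1 0 0 0 0")

```text
time_s: 15.72
eef_pos: [0.5251, -0.1564, 0.0733]
eef_rot: [0.0, 0.759, 0.651, 0.0]
wrist_force: [0.8, -2.8, -0.5]
opening: 0.003
```

Emit:
servo_tool(increments="0.1 0 0 0 0; 0.1 0 0 0 0; 0.1 0 0 0 0")

```text
time_s: 16.1
eef_pos: [0.5256, -0.1534, 0.0733]
eef_rot: [0.0, 0.759, 0.651, 0.0]
wrist_force: [0.8, -2.4, -0.9]
opening: 0.002
```

Emit:
servo_tool(increments="0.1 0 0 0 0; 0.1 0 0 0 0; 0.1 0 0 0 0")

```text
time_s: 16.48
eef_pos: [0.526, -0.1504, 0.0733]
eef_rot: [0.0, 0.759, 0.651, 0.0]
wrist_force: [0.8, -4.4, -1.4]
opening: -0.002
```

Emit:
servo_tool(increments="0.05 0 0 0 0; 0.05 0 0 0 0; 0.05 0 0 0 0")

```text
time_s: 16.85
eef_pos: [0.5263, -0.149, 0.0733]
eef_rot: [0.0, 0.759, 0.651, 0.0]
wrist_force: [0.9, -2.5, -1.0]
opening: 0.002
```

Emit:
servo_tool(increments="0.05 0 0 0 0; 0.05 0 0 0 0")

```text
time_s: 17.1
eef_pos: [0.5264, -0.148, 0.0733]
eef_rot: [0.0, 0.759, 0.651, 0.0]
wrist_force: [0.4, -2.0, -1.0]
opening: 0.002
```

```bash
python3 st.py
```

```text
17.1 [ 0.52640247 -0.14798401  0.07331837] [ 0.38563766 -1.98007988 -1.03300314] Fdock [ 0.68105874 -1.89883958] dock [ -84.6 -134.8] [-0.4023822  -0.16740499  0.02036269]
```

Expected end stop is about 3–4 mm further on.

Emit:
servo_tool(increments="0.05 0 0 0 0; 0.05 0 0 0 0")

```text
time_s: 17.35
eef_pos: [0.5265, -0.147, 0.0733]
eef_rot: [0.0, 0.759, 0.651, 0.0]
wrist_force: [1.0, -1.9, -0.7]
opening: 0.0
```

Emit:
servo_tool(increments="0.05 0 0 0 0; 0.05 0 0 0 0")

```text
time_s: 17.6
eef_pos: [0.5267, -0.146, 0.0733]
eef_rot: [0.0, 0.759, 0.651, 0.0]
wrist_force: [2.0, -2.4, -1.0]
opening: 0.003
```

Emit:
servo_tool(increments="0.05 0 0 0 0; 0 0 0 0 0")

```text
time_s: 17.85
eef_pos: [0.5267, -0.1455, 0.0733]
eef_rot: [-0.0, 0.759, 0.651, -0.0]
wrist_force: [1.4, -1.9, -0.2]
opening: -0.004
```

Emit:
servo_tool(increments="0.05 0 0 0 0; 0 0 0 0 0")

```text
time_s: 18.1
eef_pos: [0.5268, -0.145, 0.0733]
eef_rot: [-0.0, 0.759, 0.651, 0.0]
wrist_force: [2.1, -1.9, -0.0]
opening: 0.003
```

Emit:
servo_tool(increments="0.05 0 0 0 0; 0 0 0 0 0")

```text
time_s: 18.35
eef_pos: [0.5268, -0.1449, 0.0733]
eef_rot: [0.0, 0.759, 0.651, -0.0]
wrist_force: [-0.1, -4.2, -0.5]
opening: -0.002
```

Emit:
servo_tool(increments="0.05 0 0 0 0; 0 0 0 0 0")

```text
time_s: 18.6
eef_pos: [0.5269, -0.1448, 0.0733]
eef_rot: [0.0, 0.759, 0.651, -0.0]
wrist_force: [-0.2, -7.6, -0.8]
opening: -0.005
```

Emit:
servo_tool(increments="0.05 0 0 0 0; 0 0 0 0 0")

```text
time_s: 18.85
eef_pos: [0.5269, -0.1447, 0.0734]
eef_rot: [0.001, 0.759, 0.651, -0.001]
wrist_force: [-0.8, -8.5, -1.5]
opening: -0.001
```

Emit:
servo_tool(increments="0.04 0 0 0 0; 0 0 0 0 0")

```text
time_s: 19.1
eef_pos: [0.527, -0.1446, 0.0734]
eef_rot: [0.001, 0.759, 0.651, -0.001]
wrist_force: [-0.5, -10.4, -2.1]
opening: -0.003
```

Emit:
servo_tool(increments="0 0 0 0 0; -0.1 0 0 0 0; -0.3 0 0 0 0; -1.5 0 0 0 0; -1 0 -2 0 0; 0 0 -5 0 0; 0 -3 -4 0 0; -3 -4 0 0 0; -3 -4 0 0 0; 0 0 0 0 0")

```text
time_s: 20.35
eef_pos: [0.4026, -0.2157, 0.1832]
eef_rot: [-0.0, 0.76, 0.65, -0.0]
wrist_force: [0.8, 0.3, -0.7]
opening: -0.002
```

Emit:
servo_tool(increments="-4 -3 0 0 0; -4 0 0 0 0; -4 0 0 0 0; 0 0 0 0 0; 0 0 0 0 0")

```text
time_s: 20.98
eef_pos: [0.3573, -0.3279, 0.1829]
eef_rot: [-0.001, 0.759, 0.651, 0.0]
wrist_force: [0.3, 0.3, -0.6]
opening: -0.002
```

```bash
python3 look.py w5
python3 - <<'E'
from h import *
im,d=ctrl.camera('top'); cv2.imwrite('pics/top5.png',cv2.resize(im[140:290,270:440,::-1],None,fx=4,fy=4,interpolation=cv2.INTER_CUBIC))
im,d=ctrl.camera('scene'); cv2.imwrite('pics/scene5.png',cv2.resize(im[200:360,215:415,::-1],None,fx=3.7,fy=3.7,interpolation=cv2.INTER_CUBIC))
E
```

```text
20.975 [ 0.35727895 -0.32793598  0.18285352] [ 0.25251689  0.3036174  -0.64834147] dock [-224.5 -338.3]
to pre [33.80373751  6.96353685 14.63238365]
```

View pics/top5.png

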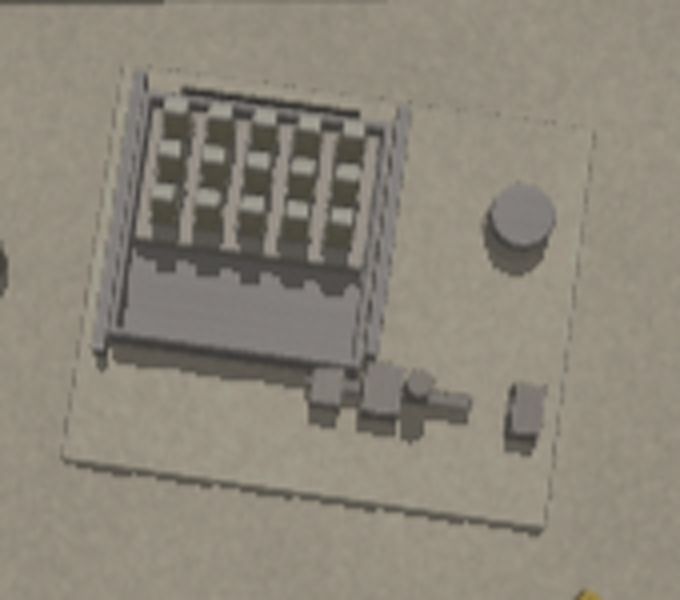

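View pics/scene5.png

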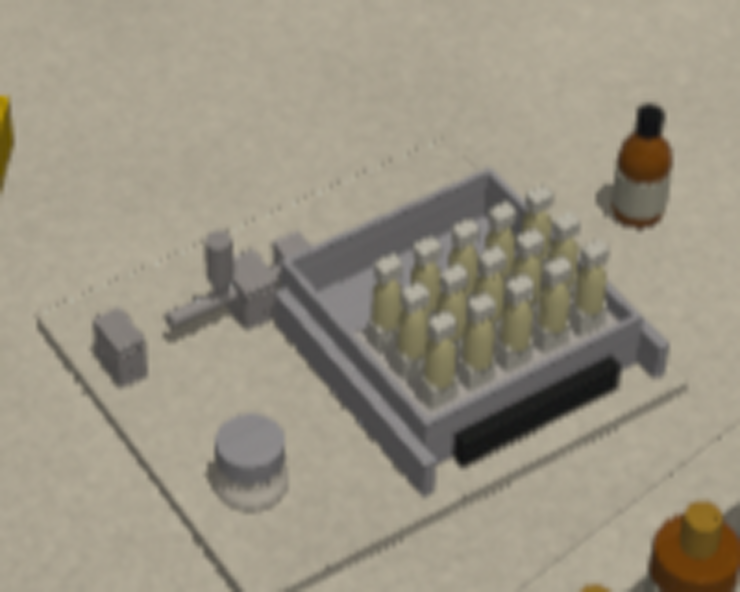

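View pics/w5.png

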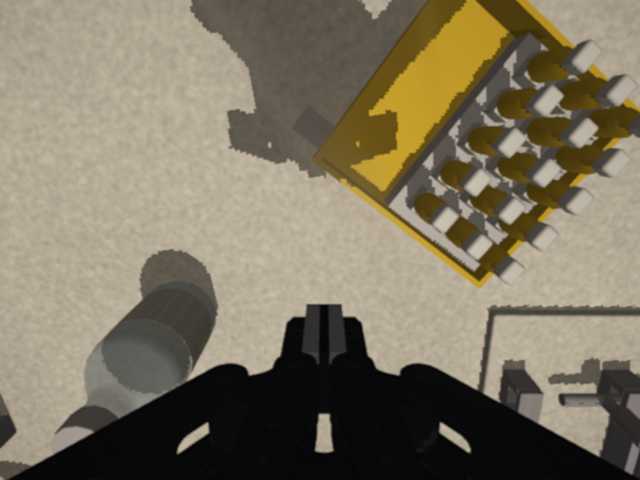

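Run:
```python
from fit import *
def q(x,y,z): return ((ray('top',g([x],[y]),z)[0,:2]-t)@Rm*1000).round(1)
print('knob',q(419,383,.08),'was',q(481,389,.08)); print('tray FL,FR,BL',q(120,336,.052),q(360,367,.052),q(152,98,.052),'keeper',q(326,388,.04))
```

```text
knob [ -85.7 -108.5] was [ -84.2 -144.3]
tray FL,FR,BL [-77.4  68.8] [-76.2 -74.5] [69.2 70.8] keeper [-89.4 -56.5]
```

Run:
```python
from fit import *
def q(x,y,z): return ((ray('top',g([x],[y]),z)[0,:2]-t)@Rm*1000).round(1)
for v in ('top0.npz','top3.npz'):
    P=cloud('top',np.load(v)['d'])[140:290,270:440]
    D=(P[...,:2]-t)@Rm*1000
    for yy in (-50,-25,0,25,50):
        k=(abs(D[...,1]-yy)<10)&(D[...,0]>50)&(D[...,0]<95)
        X=D[...,0][k];Z=P[...,2][k]*1000; b=np.digitize(X,np.arange(50,96,3))
        print(v,yy,[(50+3*(i-1),int(np.median(Z[b==i]))) for i in range(1,16) if (b==i).any()])
im=np.load('top3.npz')['im'][140:290,270:440].mean(2); im0=np.load('top0.npz')['im'][140:290,270:440].mean(2)
for c in (55,65,75,85): print(c,im0[18:38,c].astype(int),im[18:38,c].astype(int))
```

```text
top0.npz -50 [(50, 11), (53, 12), (56, 13), (59, 10), (62, 10), (65, 12), (68, 12), (71, 13), (74, 18), (77, 32), (80, 35), (83, 32), (86, 11), (89, 15), (92, 11)]
top0.npz -25 [(50, 11), (53, 11), (56, 11), (59, 10), (62, 10), (65, 9), (68, 11), (71, 12), (74, 26), (77, 33), (80, 34), (83, 32), (89, 15), (92, 12)]
top0.npz 0 [(50, 11), (53, 12), (56, 13), (59, 13), (62, 12), (65, 11), (68, 12), (71, 15), (74, 25), (77, 35), (80, 33), (83, 32), (89, 15), (92, 10)]
top0.npz 25 [(50, 11), (53, 11), (56, 14), (59, 11), (62, 11), (65, 11), (68, 12), (71, 14), (74, 22), (77, 34), (80, 32), (83, 34), (89, 13), (92, 13)]
top0.npz 50 [(50, 12), (53, 11), (56, 12), (59, 13), (62, 12), (65, 13), (68, 11), (71, 11), (74, 21), (77, 33), (80, 32), (83, 30), (86, 15), (89, 14), (92, 13)]
top3.npz -50 [(50, 102), (53, 104), (56, 98), (59, 38), (62, 42), (65, 42), (68, 41), (71, 53), (74, 49), (80, 34), (83, 30), (86, 13), (89, 13), (92, 13)]
top3.npz -25 [(50, 100), (53, 103), (56, 101), (59, 35), (65, 42), (68, 39), (71, 52), (74, 51), (77, 35), (80, 33), (83, 32), (89, 15), (92, 11)]
top3.npz 0 [
[... 426 characters left out ...]
15), (89, 13), (92, 11)]
55 [124 125 130 130 113  72  40  41  39  39  38  70  80 119 131 130 130 127
 128 132] [136 137 141 143 124  76  55 100 139 151 150 115  77  71  71  69  69  67
  81 136]
65 [123 127 123 131 134 132  91  45  41  40  36  36  60  76  83 118 132 134
 133 132] [136 139 135 141 146 144 100  49  85 136 151 149 133  92  72  71  70  68
  68  62]
75 [124 125 126 126 127 129 128 101  59  40  41  39  38  41  71  79 118 132
 133 133] [135 136 137 139 140 142 142 110  62  88 124 143 148 143 102  69  70  70
  68  67]
85 [125 123 125 126 123 114 125 133 130  84  41  40  41  37  37  59  73  78
 114 129] [135 136 137 138 135 124 137 144 142  93  54 110  96  74  87  89  78  71
  69  68]
```

Run:
```python
from bench import ctrl
print(ctrl.get_obs()['time_s']); print(ctrl.hand_in())
```

```text
21.125
the job is handed in; nothing more can be done
None
```

I pushed the tray into its dock until it met the back stop, then shot the bolt through the keeper to its end stop. I handed in at 21.1 s, and the hand-in gives no verdict.

**Tray:** With the bolt still drawn back, I pushed with shut fingers on the middle of the tray's front. The force rose from 1–3 N sliding to 9 N along the push at the stop. About 8 N also acted vertically on the tool, so roughly 12 N in all.

**Bolt:** I pushed the knob across at 2–4 N. At the end stop the force rose to about 10.5 N, with the knob at about dock y -110 mm. I then backed the arm off to where it touches nothing.

**Last checks:**
- **Bolt and keeper:** The pictures show the rod across in the keeper and the knob 36 mm from where it started. Image positions put it at y -108.5 mm, and the same view read the knob and guide blocks about 1.5–2 mm too far left before the push.
- **Bystanders:** The pot and serum bottle stand where they were. I did not re-measure the jar, lotion, tonic and cup; the arm's path stayed clear of them.
- **Tray position:** The readings disagreed by a few mm. The front edge gave about -2 mm from nominal, the back edge about -6 mm, and the overhead depth readings 0 to +2 mm. The depth readings, taken before the bolt was shot, also put the tray's back edge at the stop's face. With the force rise, I took it as home.

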